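# Close up the row of filler tubs in the counter feed rack

### The job

On the shop counter stand two feed racks. In the one with the three squat white tubs the row has gaps: take its black pusher by the tab and slide it towards the front gate until you feel the whole row come up solid against the gate, and leave it there. Stop when it comes up solid rather than forcing it, and leave the pusher of the other rack, the one with the steel cans, where it is.

Things in the scene. Friction and masses are not known exactly. Their poses are not given: they have to be found in the camera images.
- rack_tab (a point): Black pusher's grip tab, rack with squat white tubs: 14 mm thick along the rack, 40 wide, 64 to 104 mm above the counter; point: its centre in plan, 89 mm up. The pusher's tub-facing face is 7 mm ahead (+x, towards the gate); below the tab a plate 54 wide, 10 thick. Slides only along x, 160 mm from its rear end, drag 3 to 7 N, a brief bump as each tub is met; stays where left.
- front_gate: Aluminium gate across the front of the same rack, fixed, at a place that varies. Origin: middle of its tub-facing face at rack-floor height (6 mm above the counter); it rises 34 mm from there. +x runs along the rack, away from tubs and pusher: the pusher's direction of travel. The rack is a fixed grey channel, 360 mm long, 70 wide, side walls 28 high.
- tub_middle: Middle one of three identical squat white lidded tubs, 56 mm in diameter, 50 high, 0.1 to 0.2 kg, loose in single file between pusher and gate, with gaps of 40 to 115 mm in all. Origin: centre of its underside; z up. Packed tight the three take 168 mm, so the middle one's centre is then 84 mm from the gate.
- rack2_tab (a point): Grip tab of the identical pusher in the other rack, which holds three steel cans (54 mm in diameter, 78 high) already packed tight against their own gate; same point and axes as on the first tab. To be left alone.
Not all that is in view belongs to the job. Leave any pink or purple look-alike of the tub_middle alone.

How it is judged:
By the outcome, as a careful person would: the job done as asked, in the order asked, and still so for the second after the job is handed in, with the robot touching nothing.
It also fails if it takes over 38 s, if anything falls off the work surface, if the arm or the gripper's body presses on something with over 40 N, if the wrist force passes 120 N, or if a joint passes its speed limit or range.

### The arm

A 7-joint arm with a two-finger parallel gripper is mounted at the origin on the work surface. World frame = base frame: x ahead of the robot, y to its left, z up, the work surface at z = 0. Lengths are in m, angles in rad, forces in N, time in s.
With the tool pointing down it reaches from about 0.35 to 0.9 m from the base axis. Payload 19.9 kg.
Tool frame: the origin (TCP) lies midway between the tips of the shut fingers; the grasp point (between the pads) lies 19 mm behind it; z points along the fingers, y is the direction in which the jaws open and shut (so a half turn about z gives the same grasp; the last joint's range is limited). The gripper opens to 94 mm and grips with 3 to 60 N. Pads are 16 mm wide; open, the fingers measure 119 mm over their backs; the gripper's body (75 mm by 177 mm) begins 78 mm behind the grasp point.
Start: joints at [-1.175, 0.417, -0.01, 1.614, 0.005, 1.111, -0.053], TCP at [0.264, 0.566, 0.205] pointing down, gripper open.
Joint ranges: [-2.81, 2.81], [-0.39, 2.02], [-1.27, 1.25], [0.06, 2.57], [-1.19, 4.33], [0.19, 2], [-2.82, 2.82]. Speed limits (rad/s): [1.89, 1.89, 2.39, 2.39, 3.01, 3.01, 3.01].

### API

Orientations are given as a rotation vector (axis times angle).
In Python, from workcell import get_state, vision, hand_in gives the robot as it stands.
- The arm moves only by the shell command python3 -m pendant 'ROWS' [FORCE]. ROWS is JSON, a list of rows, each an object of numbers: "dx", "dy", "dz": the shift along the tool's x, y, z in mm; "wx", "wy", "wz": the turn, a rotation vector about the tool's x, y, z in rad; "jaw": the closure, from -1 (fully open) to 1 (shut). A call has 1 to 12 rows; each row is the pose to reach, as a shift and turn from the pose commanded when the call began, along the tool's axes at that moment; what a row does not reach only later rows make up. A row lasts 1/8 s, in which the tool goes at most 62.5 mm and 10.7 degrees, less where a joint would pass 70% of its speed; a pose out of reach is approached as far as the arm can. A call with a gripper value outside its range is refused whole. The fingers move at their own pace and stop on an object; FORCE is the grip in N (left out, the last holds). Time passes only in rows, so rows that repeat a pose let the fingers close. It gives the time, the measured TCP pose, the force and the opening at its end, in the units of the state.
- get_state(): the state, without advancing time (a new reading comes with each control period).
- vision.snapshot(name): name is "scene" or "top" or "wrist"; returns a dict with "image" (400x640x3 uint8, red, green, blue), "fx", "fy", "cx", "cy" (pixels), "extrinsics" (4x4, takes a point from camera to world coordinates). Camera axes: x right, y up, looking along -z (the intrinsics and any distortion apply to the point x, -y, -z); pixel columns grow to the right and rows downward; lengths in m; the calibration is good to about 2 mm. A picture is of the moment at which its call begins. There is no depth.
- hand_in(): hands the job in, once; it reports no verdict.
Trained networks look in a picture, given as the dict that the camera call returned (one of the last four; its "shot" number tells which), for a name from the list of things; names that differ only in an ending like _2 or _b are one class to them, and where a whole thing is asked for, a point or a joint stands for the part that bears it (a point fixed in the world has none). Each returns a list of dicts, best first, with "confidence" (0 to 1); they miss things now and then, are a little off and sometimes report something else, mostly with a low value. They report only what shows in the picture. A call takes as long as a camera call. They do not tell look-alikes from the thing itself.
- vision.regions_of(picture, label): "pixels" (400x640 bool, what is visible of it) and "extent" ([left, top, width, height] in pixels, round what is visible of it).
- vision.place_of(picture, label): "centre" ([column, row] in pixels: a listed point, or the origin of a listed thing).
The state is a dict: "time_s": time; "joints": joint angles; "qvel": joint speeds; "joint_efforts": joint torques, N m; "eef_pos": TCP position; "tcp_rot": TCP orientation; "ft_force": force on the tool from outside, world axes, zero at the start; "wrist_torque": the same for the moment, N m; "grip_width": finger opening in m.
Only numpy, scipy, OpenCV 4.12 (cv2) and the standard library are available. Lean on these libraries where they do the work, as an engineer would, in place of code of your own. Each camera call takes 0.05 s, during which the arm holds its last target. There are 200 camera calls.

## Working session

There is one attempt and no reset: what is moved stays moved. The work goes in short steps, Python scripts to look and compute and a shell command to move; the robot and the scene stay as the last step left them, time stands still between calls to the robot, and variables do not carry over. Pictures are saved under pics/ and viewed, about 8 in all and at most 12, crops included, and the job is handed in when it is done.

```bash
mkdir -p pics
cat > h.py <<'E'
import numpy as np,cv2
from workcell import get_state,vision,hand_in
def snap(n,f=None):
    s=vision.snapshot(n)
    if f: cv2.imwrite('pics/'+f,s['image'][:,:,::-1])
    return s
def ray(s,p):
    E=np.array(s['extrinsics']);d=np.array([(p[0]-s['cx'])/s['fx'],-(p[1]-s['cy'])/s['fy'],-1])
    return E[:3,3],E[:3,:3]@d
def atz(s,p,z):
    o,d=ray(s,p);return o+d*(z-o[2])/d[2]
E
python3 - <<'E'
from h import *
st=get_state();print(st)
for n in ('top','scene'):
    s=snap(n,n+'1.png')
    for l,z in (('rack_tab',.089),('front_gate',.006),('tub_middle',.006),('rack2_tab',.089)):
        for r in vision.place_of(s,l): print(n,l,np.round(r['centre'],1),round(r['confidence'],2),np.round(atz(s,r['centre'],z),4))
print([k for k in s])
E
```

```text
{'time_s': 0.0, 'joints': array([-1.17548907,  0.41796785, -0.01028144,  1.61415768,  0.00467775,
        1.11070133, -0.0529971 ]), 'qvel': array([-9.47610803e-04, -1.13137681e-03, -5.17925388e-04,  4.51636628e-06,
       -4.50710508e-04, -4.15718404e-04,  1.27151858e-03]), 'joint_efforts': array([-1.84751580e-04, -8.51243448e+01,  6.38773497e-01, -4.26011682e+01,
       -4.88598703e-02,  1.83037296e-02,  1.01685152e-04]), 'eef_pos': array([0.26426557, 0.56597219, 0.20483614]), 'tcp_rot': array([-6.80681875e-01, -3.06677640e+00,  1.87906202e-03]), 'ft_force': array([-0.23301751, -0.19667751,  0.27722558]), 'wrist_torque': array([-0.0718161 , -0.02244974, -0.00347617]), 'grip_width': 0.09408217299423202}
top rack_tab [422.2 261.6] 0.67 [ 0.4906 -0.1947  0.089 ]
top front_gate [398.7 142.3] 0.68 [ 0.7441 -0.168   0.006 ]
top tub_middle [411.5 205.9] 0.81 [ 0.6051 -0.1909  0.006 ]
top tub_middle [469.3 156.4] 0.76 [ 0.7093 -0.3192  0.006 ]
top tub_middle [475.7 206.2] 0.57 [ 0.6012 -0.3281  0.006 ]
top rack2_tab [234.4 248.5] 0.59 [0.5241 0.1735 0.089 ]
top rack2_tab [399.7 142.7] 0.3 [ 0.7267 -0.1586  0.089 ]
scene rack_tab [232.1 180.7] 0.71 [ 0.4893 -0.1972  0.089 ]
scene front_gate [276.6 301.3] 0.61 [ 0.7529 -0.1694  0.006 ]
scene tub_middle [251.3 247.9] 0.77 [ 0.6126 -0.1883  0.006 ]
scene tub_middle [181.3 259.3] 0.61 [ 0.6009 -0.3261  0.006 ]
scene tub_middle [191.6 306.9] 0.61 [ 0.7188 -0.3165  0.006 ]
scene rack2_tab [401.  160.6] 0.88 [0.5293 0.1787 0.089 ]
['image', 'fx', 'fy', 'cx', 'cy', 'extrinsics', 'shot']
```

View pics/top1.png

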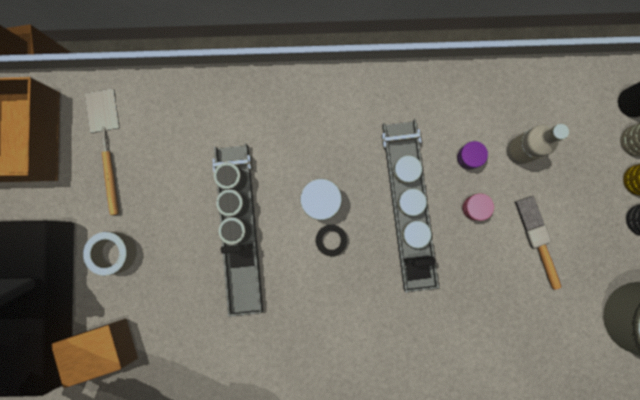

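View pics/scene1.png

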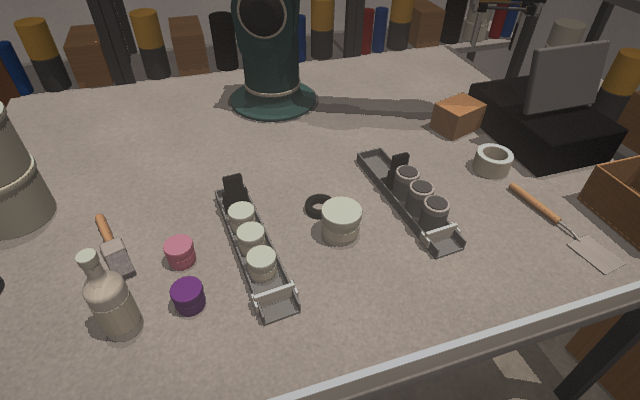

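The white-tub rack is on the right in the top view: tab near (420,265), tubs at (408,168), (413,202) and (418,235), gate near (402,137). The can rack is on the left, and the pink and purple decoys are at (480,207) and (473,155). I'll grip the tab across its thickness.

```bash
cat >> h.py <<'E'
from scipy.spatial.transform import Rotation as R
def plan(xyz,head):
    st=get_state();T=R.from_rotvec(st['tcp_rot']);y=np.array([np.cos(head),np.sin(head),0]);z=np.array([0,0,-1.])
    G=R.from_matrix(np.c_[np.cross(y,z),y,z])
    print('shift mm',np.round(T.inv().apply(np.array(xyz)-st['eef_pos'])*1e3,1),'turn',np.round((T.inv()*G).as_rotvec(),3))
E
python3 - <<'E'
from h import *
s=snap('top')
P=[]
for r in vision.regions_of(s,'tub_middle')[:6]:
    ys,xs=np.nonzero(r['pixels']);P.append((xs.mean(),ys.mean()));print('tub',np.round(P[-1],1),round(r['confidence'],2),np.round(atz(s,P[-1],.05),4))
for p in ((408,168.5),(413,202),(418,235)): print(atz(s,p,.056).round(4))
a=atz(s,(383,124),.034);b=atz(s,(405,290),.034);c=atz(s,(416,121),.034);d=atz(s,(437,288),.034)
for u,v in((a,b),(c,d)): print('wall head',np.arctan2(*(u-v)[[1,0]]),np.linalg.norm(u-v))
plan([.490,-.196,.18],.105)
E
```

```text
tub [478.5 206.4] 0.88 [ 0.5982 -0.3207  0.05  ]
tub [411.9 201.7] 0.85 [ 0.6111 -0.185   0.05  ]
tub [472.7 154.5] 0.61 [ 0.7058 -0.3136  0.05  ]
[ 0.6792 -0.1784  0.056 ]
[ 0.61   -0.1863  0.056 ]
[ 0.5425 -0.194   0.056 ]
wall head 0.09917556152980922 0.3504444603152699
wall head 0.0873489226698987 0.3518801897265858
shift mm [-526.9 -595.3   25.5] turn [-0.     0.     1.029]
```

```bash
python3 -m pendant '[{"dx":-45,"dy":-50,"wz":0.08,"jaw":-1},{"dx":-90,"dy":-100,"wz":0.17,"jaw":-1},{"dx":-132,"dy":-150,"wz":0.26,"jaw":-1},{"dx":-175,"dy":-200,"wz":0.35,"jaw":-1},{"dx":-220,"dy":-250,"wz":0.43,"jaw":-1},{"dx":-265,"dy":-300,"wz":0.52,"jaw":-1},{"dx":-308,"dy":-350,"wz":0.6,"jaw":-1},{"dx":-352,"dy":-400,"wz":0.69,"jaw":-1},{"dx":-395,"dy":-450,"wz":0.78,"jaw":-1},{"dx":-440,"dy":-500,"wz":0.86,"jaw":-1},{"dx":-484,"dy":-547,"dz":10,"wz":0.95,"jaw":-1},{"dx":-527,"dy":-595,"dz":20,"wz":1.03,"jaw":-1}]'
python3 - <<'E'
from h import *
plan([.490,-.196,.18],.1)
E
```

```text
shift mm [-526.9 -595.3   25.5] turn [-0.     0.     1.034]validation failed for argument at $[0]...
```

```bash
python3 -m pendant '[{"dx":-45,"dy":-50,"dz":0,"wx":0,"wy":0,"wz":0.08,"jaw":-1}]' 2>&1; python3 -m pendant --help 2>&1 | head -20
```

```text
time_s: 0.72
eef_pos: [0.281, 0.5082, 0.2047]
tcp_rot: [-0.798, -3.038, -0.0]
ft_force: [2.0, -0.3, 0.6]
grip_width: 0.0943
invalid input: not JSON, or not a number
```

All seven keys are required in each row.

```bash
python3 -c "
from h import *
plan([.490,-.196,.18],.1)"
```

```text
shift mm [-528.  -510.7   24.3] turn [-0.001 -0.001  0.957]
```

```bash
python3 -m pendant '[{"dx":-43,"dy":-42,"dz":0,"wx":0,"wy":0,"wz":0.08,"jaw":-1},{"dx":-86,"dy":-84,"dz":0,"wx":0,"wy":0,"wz":0.16,"jaw":-1},{"dx":-130,"dy":-126,"dz":0,"wx":0,"wy":0,"wz":0.24,"jaw":-1},{"dx":-175,"dy":-170,"dz":0,"wx":0,"wy":0,"wz":0.32,"jaw":-1},{"dx":-219,"dy":-212,"dz":0,"wx":0,"wy":0,"wz":0.4,"jaw":-1},{"dx":-263,"dy":-255,"dz":0,"wx":0,"wy":0,"wz":0.48,"jaw":-1},{"dx":-307,"dy":-298,"dz":0,"wx":0,"wy":0,"wz":0.56,"jaw":-1},{"dx":-351,"dy":-340,"dz":0,"wx":0,"wy":0,"wz":0.64,"jaw":-1},{"dx":-395,"dy":-383,"dz":0,"wx":0,"wy":0,"wz":0.72,"jaw":-1},{"dx":-440,"dy":-425,"dz":0,"wx":0,"wy":0,"wz":0.8,"jaw":-1},{"dx":-484,"dy":-468,"dz":0,"wx":0,"wy":0,"wz":0.88,"jaw":-1},{"dx":-528,"dy":-511,"dz":10,"wx":0,"wy":0,"wz":0.957,"jaw":-1}]' 2>&1
python3 -m pendant '[{"dx":0,"dy":0,"dz":0,"wx":0,"wy":0,"wz":0,"jaw":-1},{"dx":0,"dy":0,"dz":0,"wx":0,"wy":0,"wz":0,"jaw":-1}]'
python3 - <<'E'
from h import *
for n in ('wrist','top'):
    s=snap(n,n+'2.png')
    for l,z in (('rack_tab',.089),('front_gate',.006),('tub_middle',.006)):
        for r in vision.place_of(s,l): print(n,l,np.round(r['centre'],1),round(r['confidence'],2),np.round(atz(s,r['centre'],z),4))
plan([.490,-.196,.18],.1)
E
```

```text
time_s: 2.22
eef_pos: [0.4901, -0.2005, 0.1961]
tcp_rot: [2.112, 2.324, 0.002]
ft_force: [0.6, 1.5, 1.0]
grip_width: 0.0939
time_s: 2.48
eef_pos: [0.489, -0.1983, 0.1953]
tcp_rot: [-2.111, -2.326, 0.001]
ft_force: [0.4, 0.5, -0.3]
grip_width: 0.0938
wrist rack_tab [314.2 197.8] 0.86 [ 0.4899 -0.1969  0.089 ]
wrist front_gate [519.  182.7] 0.8 [ 0.7476 -0.1719  0.006 ]
wrist tub_middle [385.1 276.5] 0.86 [ 0.5994 -0.3178  0.006 ]
wrist tub_middle [411.4 182.9] 0.79 [ 0.6123 -0.1856  0.006 ]
wrist tub_middle [464.2 280.6] 0.79 [ 0.7086 -0.3132  0.006 ]
wrist tub_middle [520.9 185.9] 0.56 [ 0.7511 -0.1757  0.006 ]
top front_gate [401.4 138.7] 0.75 [ 0.7519 -0.1741  0.006 ]
top tub_middle [409.4 203.6] 0.93 [ 0.6101 -0.1866  0.006 ]
top tub_middle [467.9 156.5] 0.9 [ 0.7092 -0.3161  0.006 ]
top tub_middle [473.  206.9] 0.6 [ 0.5998 -0.3223  0.006 ]
top tub_middle [399.2 142. ] 0.19 [ 0.7447 -0.1691  0.006 ]
shift mm [ 2.   0.9 15.7] turn [ 0.001 -0.    -0.002]
```

View pics/wrist2.png

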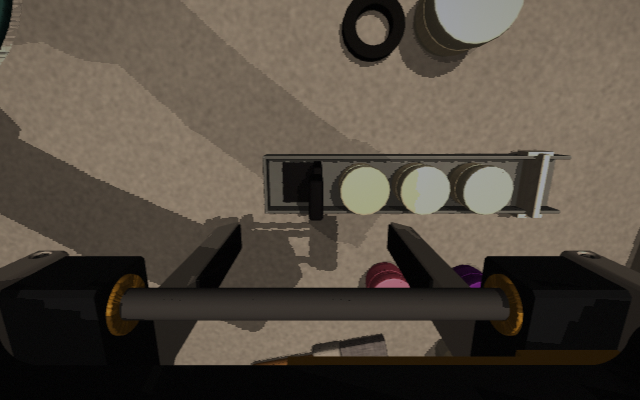

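The wrist view shows the tab at (316,190), centred between the fingers, with the rack aligned to the jaw axis. Descending and gripping.

```bash
python3 -m pendant '[{"dx":2,"dy":1,"dz":40,"wx":0,"wy":0,"wz":0,"jaw":-1},{"dx":2,"dy":1,"dz":80,"wx":0,"wy":0,"wz":0,"jaw":-1},{"dx":2,"dy":1,"dz":110,"wx":0,"wy":0,"wz":0,"jaw":-1},{"dx":2,"dy":1,"dz":123,"wx":0,"wy":0,"wz":0,"jaw":-1},{"dx":2,"dy":1,"dz":123,"wx":0,"wy":0,"wz":0,"jaw":-1}]' 20
python3 -m pendant '[{"dx":0,"dy":0,"dz":0,"wx":0,"wy":0,"wz":0,"jaw":0},{"dx":0,"dy":0,"dz":0,"wx":0,"wy":0,"wz":0,"jaw":0.5},{"dx":0,"dy":0,"dz":0,"wx":0,"wy":0,"wz":0,"jaw":1},{"dx":0,"dy":0,"dz":0,"wx":0,"wy":0,"wz":0,"jaw":1},{"dx":0,"dy":0,"dz":0,"wx":0,"wy":0,"wz":0,"jaw":1},{"dx":0,"dy":0,"dz":0,"wx":0,"wy":0,"wz":0,"jaw":1}]' 30
python3 -c "
from h import *
s=snap('wrist','w3.png');snap('scene','s3.png')"
```

```text
time_s: 3.5
eef_pos: [0.4899, -0.1966, 0.0725]
tcp_rot: [-2.111, -2.326, 0.001]
ft_force: [-0.2, -0.1, 0.4]
grip_width: 0.0937
time_s: 4.25
eef_pos: [0.49, -0.1966, 0.0725]
tcp_rot: [2.111, 2.326, -0.0]
ft_force: [-0.6, -1.2, 0.2]
grip_width: 0.0376
```

```bash
python3 -m pendant '[{"dx":0,"dy":0,"dz":0,"wx":0,"wy":0,"wz":0,"jaw":1},{"dx":0,"dy":0,"dz":0,"wx":0,"wy":0,"wz":0,"jaw":1},{"dx":0,"dy":0,"dz":0,"wx":0,"wy":0,"wz":0,"jaw":1},{"dx":0,"dy":0,"dz":0,"wx":0,"wy":0,"wz":0,"jaw":1},{"dx":0,"dy":0,"dz":0,"wx":0,"wy":0,"wz":0,"jaw":1}]'
python3 -c "
from h import *
s=snap('wrist','w4.png')"
```

```text
time_s: 4.97
eef_pos: [0.49, -0.1965, 0.0725]
tcp_rot: [2.111, 2.326, -0.0]
ft_force: [1.7, 0.2, -1.5]
grip_width: 0.0137
```

View pics/w4.png

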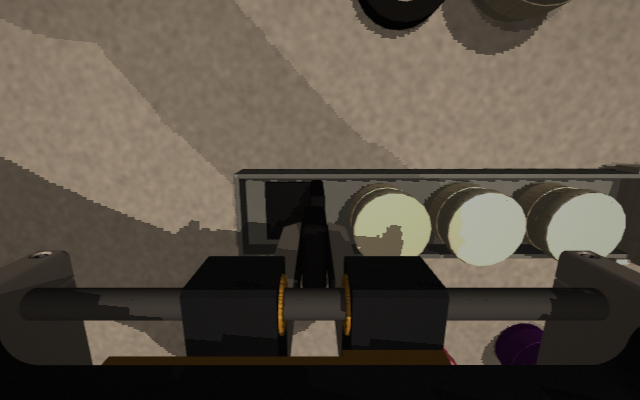

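The tab is gripped at 13.7 mm opening. Now I slide it 60 mm of the expected 86 mm or so.

```bash
python3 -m pendant '[{"dx":0,"dy":3,"dz":0,"wx":0,"wy":0,"wz":0,"jaw":1},{"dx":0,"dy":6,"dz":0,"wx":0,"wy":0,"wz":0,"jaw":1},{"dx":0,"dy":10,"dz":0,"wx":0,"wy":0,"wz":0,"jaw":1},{"dx":0,"dy":14,"dz":0,"wx":0,"wy":0,"wz":0,"jaw":1},{"dx":0,"dy":18,"dz":0,"wx":0,"wy":0,"wz":0,"jaw":1},{"dx":0,"dy":22,"dz":0,"wx":0,"wy":0,"wz":0,"jaw":1},{"dx":0,"dy":26,"dz":0,"wx":0,"wy":0,"wz":0,"jaw":1},{"dx":0,"dy":30,"dz":0,"wx":0,"wy":0,"wz":0,"jaw":1}]'
python3 -m pendant '[{"dx":0,"dy":4,"dz":0,"wx":0,"wy":0,"wz":0,"jaw":1},{"dx":0,"dy":8,"dz":0,"wx":0,"wy":0,"wz":0,"jaw":1},{"dx":0,"dy":12,"dz":0,"wx":0,"wy":0,"wz":0,"jaw":1},{"dx":0,"dy":16,"dz":0,"wx":0,"wy":0,"wz":0,"jaw":1},{"dx":0,"dy":20,"dz":0,"wx":0,"wy":0,"wz":0,"jaw":1},{"dx":0,"dy":24,"dz":0,"wx":0,"wy":0,"wz":0,"jaw":1},{"dx":0,"dy":28,"dz":0,"wx":0,"wy":0,"wz":0,"jaw":1},{"dx":0,"dy":30,"dz":0,"wx":0,"wy":0,"wz":0,"jaw":1}]'
python3 - <<'E'
from h import *
s=snap('wrist','w5.png')
for l,z in (('rack_tab',.089),('front_gate',.006),('tub_middle',.006)):
        for r in vision.place_of(s,l): print(l,np.round(r['centre'],1),round(r['confidence'],2),np.round(atz(s,r['centre'],z),4))
E
```

```text
time_s: 6.02
eef_pos: [0.52, -0.1936, 0.0725]
tcp_rot: [-2.111, -2.326, 0.0]
ft_force: [-4.5, -0.2, 3.5]
grip_width: 0.0136
time_s: 7.02
eef_pos: [0.5496, -0.1907, 0.0725]
tcp_rot: [-2.111, -2.326, 0.001]
ft_force: [-7.5, 0.5, 7.4]
grip_width: 0.0136
rack_tab [314.  247.3] 0.68 [ 0.5502 -0.1894  0.089 ]
front_gate [542.9 210.5] 0.57 [ 0.7467 -0.1715  0.006 ]
tub_middle [419.6 211.1] 0.84 [ 0.641  -0.1825  0.006 ]
tub_middle [461.5 347. ] 0.81 [ 0.7068 -0.3143  0.006 ]
tub_middle [352.4 339.9] 0.79 [ 0.6    -0.3168  0.006 ]
```

View pics/w5.png

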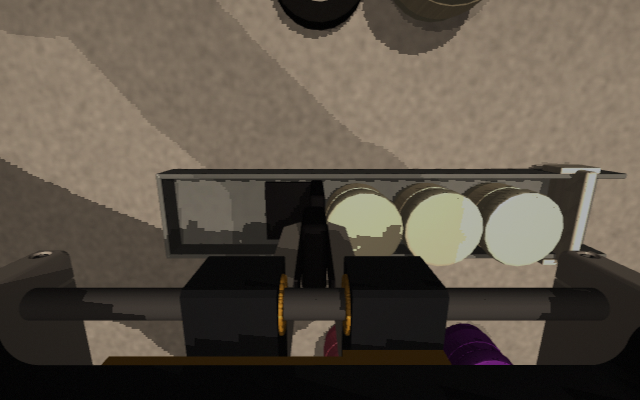

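The three tubs are now bunched ahead of the pusher, with a gap left before the gate at (580,210), about 22 mm. Continuing, then small steps while watching the force.

```bash
python3 -m pendant '[{"dx":0,"dy":3,"dz":0,"wx":0,"wy":0,"wz":0,"jaw":1},{"dx":0,"dy":6,"dz":0,"wx":0,"wy":0,"wz":0,"jaw":1},{"dx":0,"dy":9,"dz":0,"wx":0,"wy":0,"wz":0,"jaw":1},{"dx":0,"dy":12,"dz":0,"wx":0,"wy":0,"wz":0,"jaw":1}]'
for i in 1; do python3 -m pendant '[{"dx":0,"dy":1,"dz":0,"wx":0,"wy":0,"wz":0,"jaw":1},{"dx":0,"dy":2,"dz":0,"wx":0,"wy":0,"wz":0,"jaw":1}]'; done
python3 -m pendant '[{"dx":0,"dy":1,"dz":0,"wx":0,"wy":0,"wz":0,"jaw":1},{"dx":0,"dy":2,"dz":0,"wx":0,"wy":0,"wz":0,"jaw":1}]'
```

```text
time_s: 7.72
eef_pos: [0.5614, -0.1896, 0.0725]
tcp_rot: [-2.111, -2.326, 0.001]
ft_force: [-7.8, -0.2, 7.7]
grip_width: 0.0137
time_s: 7.98
eef_pos: [0.5634, -0.1894, 0.0725]
tcp_rot: [-2.111, -2.326, 0.001]
ft_force: [-8.8, 0.2, 7.4]
grip_width: 0.0137
time_s: 8.22
eef_pos: [0.5653, -0.1892, 0.0725]
tcp_rot: [-2.111, -2.326, 0.001]
ft_force: [-9.1, 0.6, 7.5]
grip_width: 0.0136
```

```bash
python3 -m pendant '[{"dx":0,"dy":1,"dz":0,"wx":0,"wy":0,"wz":0,"jaw":1},{"dx":0,"dy":2,"dz":0,"wx":0,"wy":0,"wz":0,"jaw":1}]' | grep -E 'eef|ft'
```

```text
eef_pos: [0.5673, -0.189, 0.0725]
ft_force: [-7.3, 0.6, 7.1]
```

```bash
python3 -m pendant '[{"dx":0,"dy":1,"dz":0,"wx":0,"wy":0,"wz":0,"jaw":1},{"dx":0,"dy":1,"dz":0,"wx":0,"wy":0,"wz":0,"jaw":1}]' | grep -E 'eef|ft'
```

```text
eef_pos: [0.5684, -0.1889, 0.0725]
ft_force: [-6.9, 0.7, 6.3]
```

```bash
python3 -m pendant '[{"dx":0,"dy":1,"dz":0,"wx":0,"wy":0,"wz":0,"jaw":1},{"dx":0,"dy":1,"dz":0,"wx":0,"wy":0,"wz":0,"jaw":1}]' | grep -E 'eef|ft'
```

```text
eef_pos: [0.5694, -0.1888, 0.0725]
ft_force: [-7.3, 0.7, 7.4]
```

```bash
python3 -m pendant '[{"dx":0,"dy":1,"dz":0,"wx":0,"wy":0,"wz":0,"jaw":1},{"dx":0,"dy":1,"dz":0,"wx":0,"wy":0,"wz":0,"jaw":1}]' | grep -E 'eef|ft'
```

```text
eef_pos: [0.5704, -0.1887, 0.0725]
ft_force: [-6.3, 0.3, 7.3]
```

```bash
python3 -m pendant '[{"dx":0,"dy":1,"dz":0,"wx":0,"wy":0,"wz":0,"jaw":1},{"dx":0,"dy":1,"dz":0,"wx":0,"wy":0,"wz":0,"jaw":1}]' | grep -E 'eef|ft'
```

```text
eef_pos: [0.5714, -0.1886, 0.0725]
ft_force: [-7.2, 1.0, 7.0]
```

```bash
python3 -m pendant '[{"dx":0,"dy":1,"dz":0,"wx":0,"wy":0,"wz":0,"jaw":1},{"dx":0,"dy":1,"dz":0,"wx":0,"wy":0,"wz":0,"jaw":1}]' | grep -E 'eef|ft'
```

```text
eef_pos: [0.5716, -0.1886, 0.0725]
ft_force: [-13.5, 1.6, 12.4]
```

```bash
python3 -m pendant '[{"dx":0,"dy":1,"dz":0,"wx":0,"wy":0,"wz":0,"jaw":1},{"dx":0,"dy":1,"dz":0,"wx":0,"wy":0,"wz":0,"jaw":1}]' | grep -E 'eef|ft'
```

```text
eef_pos: [0.5717, -0.1886, 0.0724]
ft_force: [-20.1, 2.7, 17.2]
```

The row came up solid: the force rose to 20 N with no motion at x = 0.5717, and the commanded pose is about 2 mm ahead. I'll ease that wind-up off without pulling back, and check with a picture.

```bash
python3 -m pendant '[{"dx":0,"dy":-1,"dz":0,"wx":0,"wy":0,"wz":0,"jaw":1},{"dx":0,"dy":-1.6,"dz":0,"wx":0,"wy":0,"wz":0,"jaw":1},{"dx":0,"dy":-1.6,"dz":0,"wx":0,"wy":0,"wz":0,"jaw":1}]'
python3 - <<'E'
from h import *
s=snap('wrist','w6.png')
for l,z in (('front_gate',.006),('tub_middle',.006)):
        for r in vision.place_of(s,l): print(l,np.round(r['centre'],1),round(r['confidence'],2),np.round(atz(s,r['centre'],z),4))
E
```

```text
time_s: 10.35
eef_pos: [0.5716, -0.1886, 0.0725]
tcp_rot: [-2.111, -2.326, 0.001]
ft_force: [-8.7, 0.8, 7.5]
grip_width: 0.0139
tub_middle [441.  345.5] 0.9 [ 0.7086 -0.3124  0.006 ]
tub_middle [416.6 209.8] 0.86 [ 0.6603 -0.1794  0.006 ]
tub_middle [327.2 338.8] 0.66 [ 0.5977 -0.3158  0.006 ]
```

View pics/w6.png

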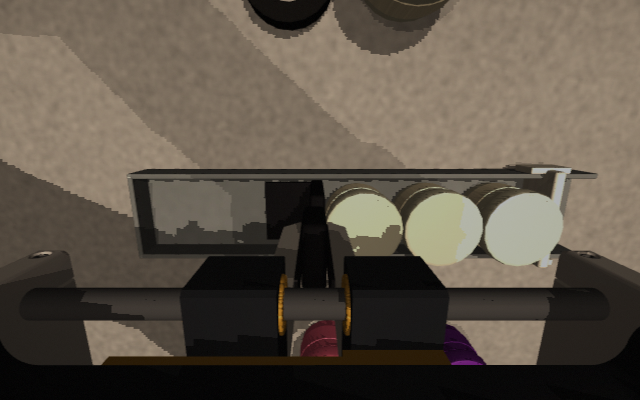

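The row is closed up, with the front tub at (522,228) touching the gate. Releasing and lifting straight up.

```bash
python3 -m pendant '[{"dx":0,"dy":0,"dz":0,"wx":0,"wy":0,"wz":0,"jaw":0.7},{"dx":0,"dy":0,"dz":0,"wx":0,"wy":0,"wz":0,"jaw":0},{"dx":0,"dy":0,"dz":0,"wx":0,"wy":0,"wz":0,"jaw":0},{"dx":0,"dy":0,"dz":0,"wx":0,"wy":0,"wz":0,"jaw":0},{"dx":0,"dy":0,"dz":0,"wx":0,"wy":0,"wz":0,"jaw":0},{"dx":0,"dy":0,"dz":0,"wx":0,"wy":0,"wz":0,"jaw":0}]'
python3 -m pendant '[{"dx":0,"dy":0,"dz":-15,"wx":0,"wy":0,"wz":0,"jaw":0},{"dx":0,"dy":0,"dz":-45,"wx":0,"wy":0,"wz":0,"jaw":0},{"dx":0,"dy":0,"dz":-85,"wx":0,"wy":0,"wz":0,"jaw":0},{"dx":0,"dy":0,"dz":-120,"wx":0,"wy":0,"wz":0,"jaw":0},{"dx":0,"dy":0,"dz":-120,"wx":0,"wy":0,"wz":0,"jaw":0},{"dx":0,"dy":0,"dz":-120,"wx":0,"wy":0,"wz":0,"jaw":0}]'
python3 - <<'E'
from h import *
s=snap('wrist','w7.png')
for l,z in (('rack_tab',.089),('front_gate',.006),('tub_middle',.006)):
        for r in vision.place_of(s,l): print(l,np.round(r['centre'],1),round(r['confidence'],2),np.round(atz(s,r['centre'],z),4))
s=snap('scene')
for r in vision.place_of(s,'rack2_tab'): print('rack2',np.round(r['centre'],1),round(r['confidence'],2))
E
```

```text
time_s: 11.25
eef_pos: [0.5721, -0.1886, 0.0725]
tcp_rot: [2.111, 2.326, 0.0]
ft_force: [0.2, 1.1, 0.1]
grip_width: 0.047
time_s: 12.0
eef_pos: [0.5718, -0.1884, 0.1926]
tcp_rot: [-2.111, -2.327, -0.0]
ft_force: [-0.2, -1.0, -0.1]
grip_width: 0.047
front_gate [453.5 183.1] 0.65 [ 0.747  -0.1703  0.006 ]
tub_middle [385.2 185.3] 0.75 [ 0.6621 -0.1815  0.006 ]
tub_middle [324.4 278.6] 0.61 [ 0.5998 -0.3177  0.006 ]
rack2 [398.8 158.7] 0.74
```

View pics/w7.png

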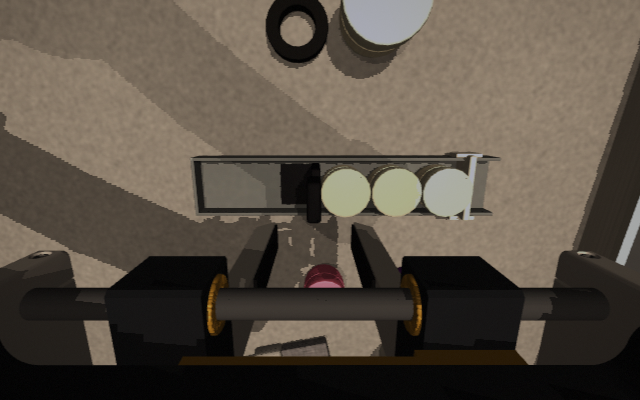

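The pusher face touches the first tub at (320,190), the row is unbroken, and the last tub meets the gate at (470,190). The gripper is clear.

```bash
python3 -c "
from h import *
print(hand_in())"
```

```text
the job is handed in; nothing more can be done
None
```

I gripped the tab of the white-tub rack's pusher and slid it about 82 mm towards the gate, until the row came up solid. I then eased off the push, let go and lifted clear. The job was handed in at about 12 s of robot time.

- **Solid contact:** the pushing force stayed at 6–9 N while sliding. It then rose to 13.5 N and 20 N with the pusher staying put, and I stopped there.
- **Row packed:** in the last wrist picture the three tubs touch each other, the pusher and the gate. The middle tub measured about 85 mm from the gate, against 84 mm when packed tight.
- **Other rack:** I never went near the pusher of the steel-can rack. Its detected tab position in the scene picture differs by about 2 pixels from the start, which is within detector scatter.
- **Checks that missed:** in the final wrist picture the network did not report the rack tab, so I judged the pusher's position by eye and from the arm's reading at release. My first move was refused because its rows left out some values, so nothing moved.

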